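# Load the tube mixer and fit its hold-down plate over the guide rod

### The arm

A 7-joint arm with a two-finger parallel gripper is mounted at the origin on a cart in front of the work surface, level with it; the furniture and walls round the work are solid. World frame = base frame: x ahead of the robot, y to its left, z up, the work surface at z = 0. Lengths are in m, angles in rad, forces in N, time in s.
With the tool pointing down it reaches from about 0.35 to 0.9 m from the base axis. Payload 8.1 kg.
Tool frame: the origin (TCP) lies at the very end of the fingers, on their centre line; the grasp point (between the pads) lies grip_point_offset behind it (grip_point_offset is the distance from the TCP to the grasp point, in m); z points along the fingers, y is the direction in which the jaws open and shut (so a half turn about z gives the same grasp; the last joint's range is limited). The gripper opens to 92 mm and grips with 3 to 60 N. Pads are 19 mm wide; open, the fingers measure 130 mm over their backs; the gripper's body (75 mm by 190 mm) begins 47 mm behind the grasp point.
Start: joints at [-0.103, 0.434, 0.025, 1.573, -0.012, 1.134, -0.075], TCP at [0.625, -0, 0.227] pointing down, gripper open.
Joint ranges: [-2.62, 2.62], [-0.44, 2.09], [-1.27, 1.32], [0.08, 2.57], [-1.32, 4.46], [0.12, 2], [-2.74, 2.74]. Speed limits (rad/s): [2.22, 2.22, 3.01, 3.01, 3.14, 3.14, 3.14].

### API

Orientations are given as a rotation vector (axis times angle).
In Python, from cell import * gives the robot as it stands.
- The arm moves only by the tool drive_tool, never from a script. Its argument "increments" is a list of rows, each an object of numbers: "grip": the gripper's target within -1 to 1 (shut at 1, half-way at 0, fully open at -1); "tx", "ty", "tz": the shift along the world's x, y, z normalised to -1 to 1, where 1 is 400 mm; "turn": the turn about the world's z normalised to -1 to 1, where 1 is 60 degrees. In form: [{"grip": .., "tx": .., "ty": .., "tz": .., "turn": ..}, ...]. A call has 1 to 20 rows; each row is the pose to reach, as a shift and turn from the pose measured when the call began; what a row does not reach only later rows make up. A row lasts 1/10 s, in which the tool goes at most 50 mm and 8.59 degrees, less where a joint would pass 70% of its speed; a pose out of reach is approached as far as the arm can. A call with a number of a shift or a turn outside -1 to 1 is refused whole. A call with a gripper value outside its range is refused whole. The fingers move at their own pace and stop on an object; "newtons" is the grip in N (left out, the last holds). Time passes only in rows, so rows that repeat a pose let the fingers close. It gives the time, the measured TCP pose, the force and the opening at its end, in the units of the state.
- observe(): the state, without advancing time (a new reading comes with each control period).
- get_image(name): name is "scene" or "side" or "wrist"; returns the picture (384x512x3 uint8, red, green, blue); there is no depth.
- camera_info(name): a dict with "fx", "fy", "cx", "cy" (pixels), "eye" and "rotation" of the camera in the world; the wrist camera has in their place "hand_eye" (4x4, takes a point from camera to tool coordinates, whose origin is the TCP and whose axes are the flange's). Camera axes: x right, y down, z forward; pixel columns grow to the right and rows downward; lengths in m; the calibration is good to about 2 mm. A picture is of the moment at which its call begins: read the wrist's pose just before it. camera_info takes no time and is no camera call.
- sign_off(): hands the job in, once; it reports no verdict.
The state is a dict: "clock": time; "joints": joint angles; "dq": joint speeds; "joint_efforts": joint torques, N m; "position": TCP position; "ee_rot": TCP orientation; "force": force on the tool from outside, world axes, zero at the start; "ft_torque": the same for the moment, N m; "width": opening from 0.0 (shut) to 1.0 (fully open).
Only numpy, scipy, OpenCV 4.12 (cv2) and the standard library are available. Lean on these libraries where they do the work, as an engineer would, in place of code of your own. Each camera call takes 0.05 s, during which the arm holds its last target. There are 200 camera calls.

### The job

Get the tube mixer ready to run: keeping it upright, set the rack of tubes down between the corner angles on the mixer's deck, then take the hold-down plate off the sloping draining rest and, keeping it level, lower it - do not drop it - over the steel guide rod until its pad lies flat on the tube caps, straight along the rack. Then swing the keeper arm all the way round over the free end of the plate, and let go. Leave the dropper bottles and the carton where they stand.

Things in the scene. Friction and masses are not known exactly. Their poses are not given: they have to be found in the camera images.
- mixer: tube mixer, fixed: white box 190 x 260 mm (x by y), 46 mm high, control panel on its -x side; above it an aluminium deck 120 x 250 mm, its top 66 mm above the bench. Origin: centre of the underside, on the bench; z up; y runs along the deck from the keeper post (-y end) to the guide rod (+y end).
- deck_seat (a point): point on the deck's top surface, midway between four corner angles (steel, 23 mm high with flared tops) that leave a place 66 x 116 mm (mixer x by y) for the rack; axes as the mixer's. It is where the rack's origin belongs.
- rod_foot (a point): where the axis of the vertical steel guide rod meets the deck top, 90 mm from deck_seat towards mixer +y. The rod is 12 mm in diameter, 170 mm tall above the deck, its last 14 mm tapered to a 3 mm tip; round its foot a flange of 17 mm radius, 5 mm high.
- rod_tip (a point): top end of the guide rod, 170 mm above the deck (236 mm above the bench).
- rack: loose white plastic rack, 60 x 110 mm (its x by y), 60 mm high, 0.3 to 0.5 kg, with eight capped tubes fixed in it; caps end 95 mm above its underside. Same both ways round. Origin: centre of its underside; z up, y along its length. Grip it across its 60 mm width by the upper band of the long sides, 30 to 60 mm above the underside.
- plate: loose hold-down plate, 0.28 to 0.44 kg: pad 66 x 112 x 6 mm under an 8 mm aluminium plate (x +-35, y -77 to +111 mm), guide bush on its +y end, bar handle on top. Origin: centre of the pad's underside; z out of its top. Starts on the rest, leaning 32 deg: z up and towards the rest's -x. Fitted: its y along mixer +y, its origin 95 mm above the deck.
- bush_mouth (a point): lower mouth of the guide bore, on the plate's axis 90 mm from the plate's origin towards plate +y, 6 mm above the pad's underside. The bore is 16.4 mm in diameter (4.4 mm wider than the rod), runs along plate z and is 44 mm long; the bush is 30 mm in outer diameter and ends 50 mm above the pad's underside.
- plate_handle (a point): middle of the grip of the plate's bar handle, at plate x 0, y +12 mm, z +38 mm. The bar is 14 mm thick (plate x), 60 mm long (plate y) and 38 mm high (plate z +14 to +52 mm).
- rest: fixed draining rest of bent steel wire on a grey mat 130 x 190 mm; its slope rises towards its +x at 32 degrees and has a low lip (12 mm above the slope) at the bottom. Origin: centre of its underside; the plate lies across it with its y along the rest's y. The pad's underside is about 60 mm above the bench at the middle.
- keeper (a joint): angle (rad) of the keeper arm about its vertical pivot: 0 = closed (stop), the arm points along mixer +y over the plate's free end; grows counter-clockwise seen from above to 2.0 = clear. Stays where left; about 1 N at the knob turns it. Closed, it passes about 2 mm over the fitted plate's top, so it must stay open until the plate is down.
- keeper_pivot (a point): pivot of the keeper arm, on top of a post 113 mm from deck_seat towards mixer -y, 111 mm above the deck; this point is at the arm's underside.
- keeper_knob (a point): middle of the black round knob standing on the tip of the keeper arm, 60 mm from the pivot axis; the knob is 18 mm in diameter, from 7 to 41 mm above the pivot point; this point is 33 mm above it.
- dropper_a: dropper bottle 33 mm in diameter, 86 mm tall, loose; a bystander.
- dropper_b: dropper bottle 33 mm in diameter, 86 mm tall, loose; a bystander.
- carton: white carton 89 x 67 x 75 mm, loose; a bystander.

How it is judged:
By the outcome, as a careful person would: the job done as asked, in the order asked, and still so for the second after the job is handed in, with the robot touching nothing.
It also fails if it takes over 72 s, if anything falls off the work surface, if the arm or the gripper's body presses on something with over 40 N, if the wrist force passes 120 N, or if a joint passes its speed limit or range.

## Working session

There is one attempt and no reset: what is moved stays moved. The work goes in short steps, Python scripts to look and compute and a tool call to move; the robot and the scene stay as the last step left them, time stands still between calls to the robot, and variables do not carry over. Pictures are saved under pics/ and viewed, about 8 in all and at most 12, crops included, and the job is handed in when it is done.

Besides the shell and the picture viewer there is one more tool, called after "Request:" as name(argument=value, ...) on one line, values as JSON. drive_tool: Moves the arm, as the interface text tells. Its arguments: {"type":"object","properties":{"increments":{"type":"array","items":{"type":"object","properties":{"grip":{"type":"number"},"tx":{"type":"number"},"ty":{"type":"number"},"tz":{"type":"number"},"turn":{"type":"number"}}}},"newtons":{"type":"number"}},"required":["increments"]}

```bash
ls; mkdir -p pics; python3 - <<'E'
from cell import *
import cv2,numpy as np
s=observe();print(s)
for n in("scene","side","wrist"):
    im=get_image(n);cv2.imwrite(f"pics/{n}0.png",im[:,:,::-1]);print(n,camera_info(n))
print(globals().get('grip_point_offset'))
E
```

```text
pics
{'clock': 0.0, 'joints': array([-0.10262868,  0.4351945 ,  0.02498619,  1.57410248, -0.01160333,
        1.13400086, -0.07509224]), 'dq': array([-0.00068731,  0.00050306,  0.0010484 ,  0.00220889, -0.00184792,
        0.00024028, -0.00017587]), 'joint_efforts': array([ 3.89017032e-04, -6.67853522e+01,  9.84863900e-01, -3.14464223e+01,
       -6.05165795e-02,  4.27553023e-02,  1.12382318e-04]), 'position': array([ 6.24484820e-01, -4.63867706e-05,  2.25960741e-01]), 'ee_rot': array([-2.22078816e+00, -2.22068419e+00,  1.88440645e-03]), 'force': array([-0.17868575,  0.17351602,  0.7314973 ]), 'ft_torque': array([-0.05170612, -0.02330174, -0.02455018]), 'width': 0.998289744416347}
scene {'fx': 382.0023486398291, 'fy': 382.0023486398291, 'cx': 256.57034135742066, 'cy': 188.0923769883292, 'eye': array([ 0.10899477, -0.75235306,  1.02098056]), 'rotation': array([-2.27073014,  0.63777506, -0.25222274])}
side {'fx': 431.8210969453101, 'fy': 431.8210969453101, 'cx': 252.8821999436142, 'cy': 187.7249038255009, 'eye': array([0.31727605, 1.13180104, 0.58063105]), 'rotation': array([-0.27606546,  2.46469936, -1.72245357])}
wrist {'fx': 307.29230836660986, 'fy': 307.29230836660986, 'cx': 256.43947321042504, 'cy': 189.56593918584815, 'hand_eye': array([[-3.67679807e-04, -9.57316025e-01, -2.89043064e-01,
         7.84461172e-02],
       [ 9.99999660e-01, -1.38781743e-04, -8.12410761e-04,
        -1.75023987e-03],
       [ 7.37619941e-04, -2.89043264e-01,  9.57315751e-01,
        -1.57068608e-01],
       [ 0.00000000e+00,  0.00000000e+00,  0.00000000e+00,
         1.00000000e+00]])}
0.0188
```

View images.

View pics/scene0.png

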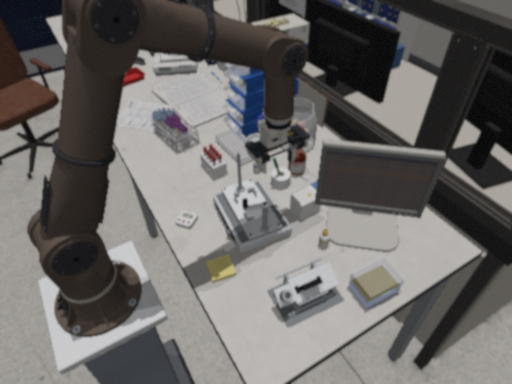

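View pics/side0.png

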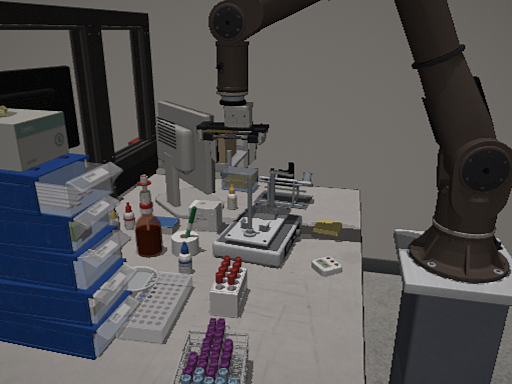

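```bash
cat > h.py <<'E'
import numpy as np,cv2
from scipy.spatial.transform import Rotation as R
from cell import *
def cam(n,s=None):
    c=camera_info(n);K=np.array([[c['fx'],0,c['cx']],[0,c['fy'],c['cy']],[0,0,1]])
    if n=="wrist":
        T=np.array(c['hand_eye']);Rt=R.from_rotvec(s['ee_rot']).as_matrix()
        return K,Rt@T[:3,:3],Rt@T[:3,3]+s['position']
    return K,R.from_rotvec(c['rotation']).as_matrix(),np.array(c['eye'])
def ray(C,p):
    K,Rc,e=C;d=Rc@np.linalg.solve(K,[p[0],p[1],1]);return e,d
def atz(C,p,z):
    e,d=ray(C,p);return e+d*(z-e[2])/d[2]
def proj(C,P):
    K,Rc,e=C;q=K@(Rc.T@(np.asarray(P,float)-e));return q[:2]/q[2]
def crop(im,x0,y0,w,h,k,name):
    # pixel grid labels every 10/20 px
    c=cv2.resize(im[y0:y0+h,x0:x0+w,::-1],None,fx=k,fy=k,interpolation=cv2.INTER_CUBIC)
    for x in range((x0+19)//20*20,x0+w,20):
        X=int((x-x0+.5)*k);cv2.line(c,(X,0),(X,6),(0,0,255),1);cv2.putText(c,str(x),(X+2,10),0,.35,(0,0,255),1)
    for y in range((y0+19)//20*20,y0+h,20):
        Y=int((y-y0+.5)*k);cv2.line(c,(0,Y),(6,Y),(0,0,255),1);cv2.putText(c,str(y),(0,Y-2),0,.35,(0,0,255),1)
    cv2.imwrite("pics/"+name,c)
E
python3 - <<'E'
from h import *
a=cv2.imread("pics/scene0.png")[:,:,::-1];b=cv2.imread("pics/side0.png")[:,:,::-1]
crop(a,190,130,160,190,3,"c1.png");crop(b,205,150,115,190,3,"c2.png")
x=cv2.imread("pics/c1.png");y=cv2.imread("pics/c2.png")
cv2.imwrite("pics/c12.png",cv2.hconcat([x[:570],y[:570]])[:, :]) ;print(x.shape,y.shape)
E
```

```text
(570, 480, 3) (570, 345, 3)
```

View pics/c12.png

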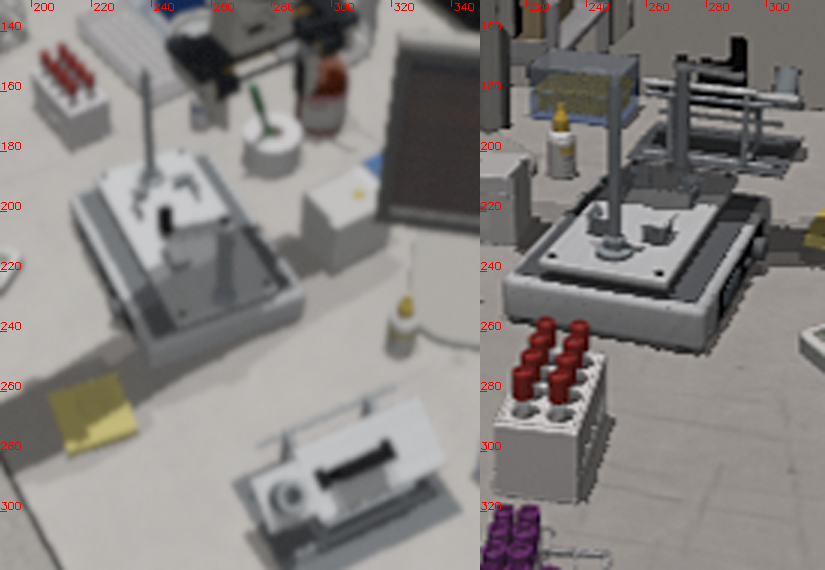

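```bash
python3 - <<'E'
from h import *
S=cam("scene");D=cam("side")
def tri(p,q):
    A=[];b=[]
    M=np.zeros((3,3));v=np.zeros(3);r=[]
    for C,x in((S,p),(D,q)):
        e,d=ray(C,x);d/=np.linalg.norm(d);P=np.eye(3)-np.outer(d,d);M+=P;v+=P@e;r.append((P,e))
    X=np.linalg.solve(M,v);return X.round(4),[float(np.linalg.norm(P@(X-e)).round(4)) for P,e in r]
f=lambda X,Y:(X/3+189.5,Y/3+129.5); g=lambda X,Y:((X-480)/3+204.5,Y/3+149.5)
print("tip",tri(f(147,70),g(616,72)),atz(S,f(147,70),.236),atz(D,g(616,72),.236))
print("foot",tri(f(150,183),g(615,247)),atz(S,f(150,183),.071),atz(D,g(615,247),.071))
print("knobtop",atz(S,f(165,210),.218),atz(D,g(738,38),.218))
print("caps S",atz(S,f(66,66),.095)); 
for p in((547,322),(580,325),(524,372),(562,376)):print("cap D",atz(D,g(*p),.095))
for p in((497,405),(570,413),(606,352)):print("rack top D",atz(D,g(*p),.06))
print("handle",atz(S,f(355,465),.1),"bush",atz(S,f(290,493),.1))
for p in((235,487),(290,568),(460,510)):print("mat",atz(S,f(*p),.0))
for n,p in dict(drA=(400,355),).items():print(n,atz(S,f(*p),0))
print('dropper2 scene',atz(S,f(200,128),0))
print('carton',[atz(S,f(*p),0.075).round(3) for p in((303,192),(338,222),(388,208))])
E
```

```text
tip (array([0.551 , 0.1127, 0.2357]), [0.0004, 0.0004]) [0.55035691 0.11210727 0.236     ] [0.5513194  0.11308488 0.236     ]
foot (array([0.5487, 0.1112, 0.0689]), [0.0039, 0.0039]) [0.54344894 0.10777982 0.071     ] [0.5521135  0.11205249 0.071     ]
knobtop [ 0.47036828 -0.06564984  0.218     ] [ 0.47195367 -0.07026507  0.218     ]
caps S [0.54518094 0.32960962 0.095     ]
cap D [0.56213888 0.29758381 0.095     ]
cap D [0.53664387 0.2963663  0.095     ]
cap D [0.55843987 0.36999987 0.095     ]
cap D [0.5309257  0.36906611 0.095     ]
rack top D [0.58182055 0.36269401 0.06      ]
rack top D [0.52767983 0.36080163 0.06      ]
rack top D [0.52216386 0.27257011 0.06      ]
handle [ 0.51041015 -0.33649081  0.1       ] bush [ 0.44384444 -0.32911598  0.1       ]
mat [ 0.43723603 -0.24901907  0.        ]
mat [ 0.43575506 -0.34843382  0.        ]
mat [ 0.61151434 -0.38535272  0.        ]
drA [ 0.67796555 -0.20650898  0.        ]
dropper2 scene [0.68350372 0.22789675 0.        ]
carton [array([ 0.686, -0.003,  0.075]), array([ 0.692, -0.063,  0.075]), array([ 0.754, -0.075,  0.075])]
```

View pics/wrist0.png

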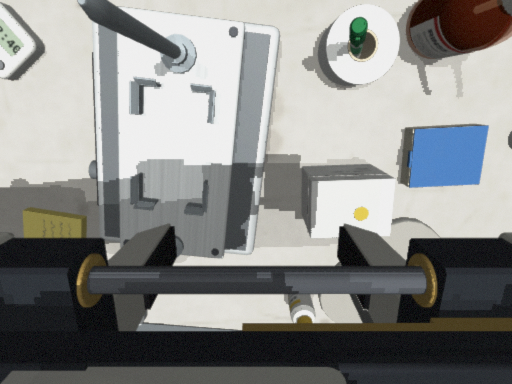

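```bash
python3 - <<'E'
from h import *
s=observe();print(s['position'])
W=cam("wrist",s)
for n,p,z in [("TR",(243,22),.066),("BR",(224,257),.066),("TLish",(119,14),.066),("L2",(119,170),.066),("L3",(103,240),.066),("screwTR",(233,32),.067),("screwBR",(215,251),.067),("flange",(180,54),.071),
 ("aUL",(133,80),.066),("aUR",(213,122),.066),("aLL",(135,207),.066),("aLR",(207,205),.066),("boxTR",(279,28),.046),("boxBR",(252,254),.046)]:
    print(n,atz(W,p,z)[:2].round(4))
E
```

```text
[ 6.24625812e-01 -2.51545677e-05  2.26137461e-01]
TR [0.61   0.1447]
BR [ 0.5849 -0.0987]
TLish [0.496  0.1514]
L2 [0.4769 0.0042]
L3 [ 0.4481 -0.0772]
screwTR [0.6007 0.1361]
screwBR [ 0.575  -0.0905]
flange [0.5509 0.1168]
aUL [0.5022 0.0941]
aUR [0.5785 0.054 ]
aLL [ 0.4891 -0.0374]
aLR [ 0.5683 -0.035 ]
boxTR [0.6448 0.1435]
boxBR [ 0.6169 -0.1058]
```

```bash
python3 - <<'E'
from h import *
w=cv2.imread("pics/wrist0.png")[:,:,::-1]
crop(w,80,0,210,265,2.2,"c3.png");print(1)
E
```

```text
1
```

View pics/c3.png

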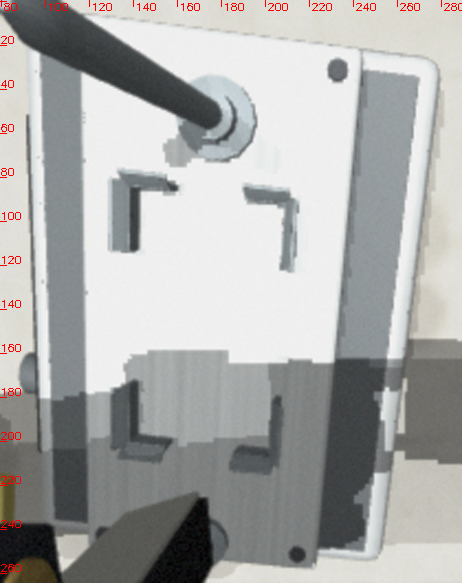

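Request:
drive_tool(increments=[{"grip": -1,"tz": 0.135},{"grip": -1,"tx": -0.1,"ty": 0.2,"tz": 0.135},{"grip": -1,"tx": -0.19,"ty": 0.4,"tz": 0.135},{"grip": -1,"tx": -0.19,"ty": 0.625,"tz": 0.135},{"grip": -1,"tx": -0.19,"ty": 0.625,"tz": 0.135},{"grip": -1,"tx": -0.19,"ty": 0.625,"tz": 0.135},{"grip": -1,"tx": -0.19,"ty": 0.625,"tz": 0.135},{"grip": -1,"tx": -0.19,"ty": 0.625,"tz": 0.135}])

```text
invalid input
```

```bash
python3 - <<'E'
from h import *
s=observe();im=get_image("wrist");cv2.imwrite("pics/w1.png",im[:,:,::-1]);np.save("s1.npy",[*s['position'],*s['ee_rot']])
print(s['position'],s['ee_rot'],s['clock'])
crop(im,100,0,300,250,2.6,"w1c.png")
E
```

```text
[ 6.24625812e-01 -2.51545677e-05  2.26137461e-01] [-2.22092536e+00 -2.22088561e+00  1.42834046e-03] 0.15
```

View pics/w1c.png

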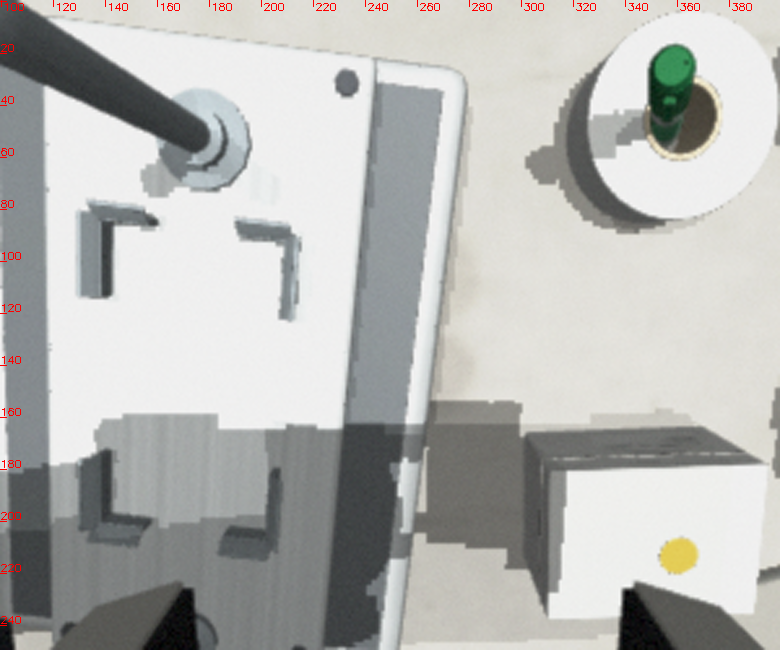

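Request:
drive_tool(increments=[{"grip": -1,"tx": 0,"ty": 0,"tz": 0.135,"turn": 0},{"grip": -1,"tx": -0.1,"ty": 0.2,"tz": 0.135,"turn": 0},{"grip": -1,"tx": -0.19,"ty": 0.4,"tz": 0.135,"turn": 0},{"grip": -1,"tx": -0.19,"ty": 0.625,"tz": 0.135,"turn": 0},{"grip": -1,"tx": -0.19,"ty": 0.625,"tz": 0.135,"turn": 0},{"grip": -1,"tx": -0.19,"ty": 0.625,"tz": 0.135,"turn": 0},{"grip": -1,"tx": -0.19,"ty": 0.625,"tz": 0.135,"turn": 0},{"grip": -1,"tx": -0.19,"ty": 0.625,"tz": 0.135,"turn": 0}], newtons=30)

```text
clock: 1.0
position: [0.5473, 0.2533, 0.2799]
ee_rot: [-2.214, -2.226, 0.001]
force: [0.9, -0.3, -0.4]
width: 1.001
```

```bash
python3 - <<'E'
from h import *
s=observe();im=get_image("wrist");print(s['position'])
W=cam("wrist",s)
hsv=cv2.cvtColor(im,cv2.COLOR_RGB2HSV)
m=(((hsv[...,0]<8)|(hsv[...,0]>172))&(hsv[...,1]>120)&(hsv[...,2]>60)).astype(np.uint8)
n,l,st,c=cv2.connectedComponentsWithStats(m)
for i in range(1,n):
    if st[i,4]>40:print(c[i].round(1),st[i],atz(W,c[i],.09)[:2].round(4))
crop(im,100,0,300,240,2.6,"w2c.png")
E
```

```text
[0.54729057 0.25331304 0.27987292]
[243.6  61.1] [237  53  14  17 182] [0.5308 0.3676]
[268.2  59.9] [262  52  14  17 183] [0.5566 0.3689]
[268.9  83.8] [263  77  13  15 158] [0.5577 0.3453]
[244.8  84.9] [238  78  14  15 158] [0.5319 0.3441]
[245.8 107.8] [239 101  14  14 146] [0.533  0.3203]
[269.3 106.7] [263 100  14  14 150] [0.5586 0.3216]
[246.9 129.7] [241 123  13  14 147] [0.534  0.2968]
[269.9 128.7] [264 122  13  14 149] [0.5597 0.2979]
[478.7 230.1] [460 220  36  18 249] [0.8176 0.1768]
```

View pics/w2c.png

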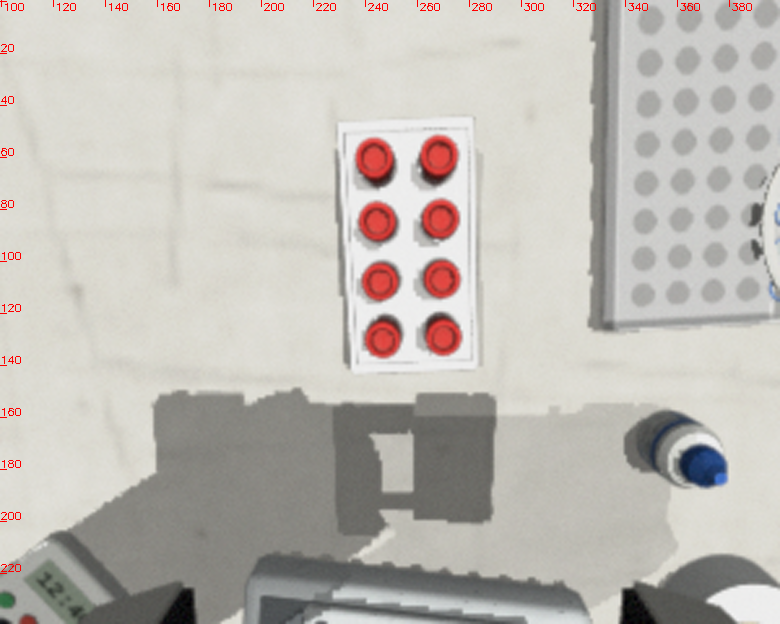

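Request:
drive_tool(increments=[{"grip": -1,"tx": -0.005,"ty": 0.1,"tz": -0.05,"turn": 0.04},{"grip": -1,"tx": -0.005,"ty": 0.199,"tz": -0.15,"turn": 0.04},{"grip": -1,"tx": -0.005,"ty": 0.199,"tz": -0.27,"turn": 0.04},{"grip": -1,"tx": -0.005,"ty": 0.199,"tz": -0.38,"turn": 0.04},{"grip": -1,"tx": -0.005,"ty": 0.199,"tz": -0.48,"turn": 0.04},{"grip": -1,"tx": -0.005,"ty": 0.199,"tz": -0.56,"turn": 0.04},{"grip": -1,"tx": -0.005,"ty": 0.199,"tz": -0.61,"turn": 0.04},{"grip": -1,"tx": -0.005,"ty": 0.199,"tz": -0.61,"turn": 0.04},{"grip": -1,"tx": -0.005,"ty": 0.199,"tz": -0.61,"turn": 0.04}], newtons=30)

```text
clock: 1.95
position: [0.5475, 0.3285, 0.0364]
ee_rot: [2.174, 2.267, -0.003]
force: [0.9, 1.3, 0.4]
width: 1.0
```

Request:
drive_tool(increments=[{"grip": 1,"tx": 0,"ty": 0,"tz": 0,"turn": 0},{"grip": 1,"tx": 0,"ty": 0,"tz": 0,"turn": 0},{"grip": 1,"tx": 0,"ty": 0,"tz": 0,"turn": 0},{"grip": 1,"tx": 0,"ty": 0,"tz": 0,"turn": 0},{"grip": 1,"tx": 0,"ty": 0,"tz": 0,"turn": 0},{"grip": 1,"tx": 0,"ty": 0,"tz": 0,"turn": 0}], newtons=30)

```text
clock: 2.55
position: [0.5476, 0.3286, 0.0368]
ee_rot: [2.174, 2.267, -0.002]
force: [-1.6, -1.0, 5.1]
width: 0.649
```

Request:
drive_tool(increments=[{"grip": 1,"tx": 0,"ty": 0,"tz": 0.06,"turn": 0},{"grip": 1,"tx": 0,"ty": 0,"tz": 0.18,"turn": 0},{"grip": 1,"tx": 0,"ty": 0,"tz": 0.3,"turn": 0},{"grip": 1,"tx": 0,"ty": -0.05,"tz": 0.42,"turn": 0},{"grip": 1,"tx": 0,"ty": -0.1,"tz": 0.54,"turn": -0.05},{"grip": 1,"tx": 0,"ty": -0.15,"tz": 0.65,"turn": -0.1},{"grip": 1,"tx": -0.01,"ty": -0.2,"tz": 0.68,"turn": -0.145},{"grip": 1,"tx": -0.017,"ty": -0.3,"tz": 0.68,"turn": -0.145},{"grip": 1,"tx": -0.017,"ty": -0.4,"tz": 0.68,"turn": -0.145},{"grip": 1,"tx": -0.017,"ty": -0.5,"tz": 0.68,"turn": -0.145},{"grip": 1,"tx": -0.017,"ty": -0.6,"tz": 0.68,"turn": -0.145},{"grip": 1,"tx": -0.017,"ty": -0.7,"tz": 0.68,"turn": -0.145},{"grip": 1,"tx": -0.017,"ty": -0.77,"tz": 0.68,"turn": -0.145},{"grip": 1,"tx": -0.017,"ty": -0.77,"tz": 0.68,"turn": -0.145},{"grip": 1,"tx": -0.017,"ty": -0.77,"tz": 0.68,"turn": -0.145}])

```text
clock: 4.05
position: [0.5399, 0.02, 0.3074]
ee_rot: [-2.341, -2.093, 0.005]
force: [0.4, 0.8, -5.0]
width: 0.654
```

Request:
drive_tool(increments=[{"grip": 1,"tx": 0,"ty": 0,"tz": -0.1,"turn": 0},{"grip": 1,"tx": 0,"ty": 0,"tz": -0.2,"turn": 0},{"grip": 1,"tx": 0,"ty": 0,"tz": -0.3,"turn": 0},{"grip": 1,"tx": 0,"ty": 0,"tz": -0.34,"turn": 0},{"grip": 1,"tx": 0,"ty": 0,"tz": -0.34,"turn": 0}])

```text
clock: 4.55
position: [0.5372, 0.0213, 0.1681]
ee_rot: [-2.336, -2.093, 0.013]
force: [-0.9, 0.8, -4.2]
width: 0.649
```

```bash
python3 - <<'E'
from h import *
s=observe();print(s['position'],s['ee_rot'],s['force'],s['clock'])
ims=[get_image(n) for n in("wrist","scene","side")]
for n,i in zip("wrist scene side".split(),ims):cv2.imwrite(f"pics/{n}3.png",i[:,:,::-1])
crop(ims[0],80,0,230,250,2,"a.png");crop(ims[1],205,130,90,130,3.8,"b.png");
a=cv2.imread("pics/a.png");b=cv2.imread("pics/b.png");print(a.shape,b.shape)
H=max(len(a),len(b));p=lambda x:cv2.copyMakeBorder(x,0,H-len(x),0,0,0)
cv2.imwrite("pics/d3.png",cv2.hconcat([p(a),p(b)]))
E
```

```text
[0.53721907 0.02134059 0.16808539] [-2.33570854 -2.09263834  0.01308186] [-0.90567476  0.78291148 -4.21092376] 4.55
(500, 460, 3) (494, 342, 3)
```

View pics/d3.png

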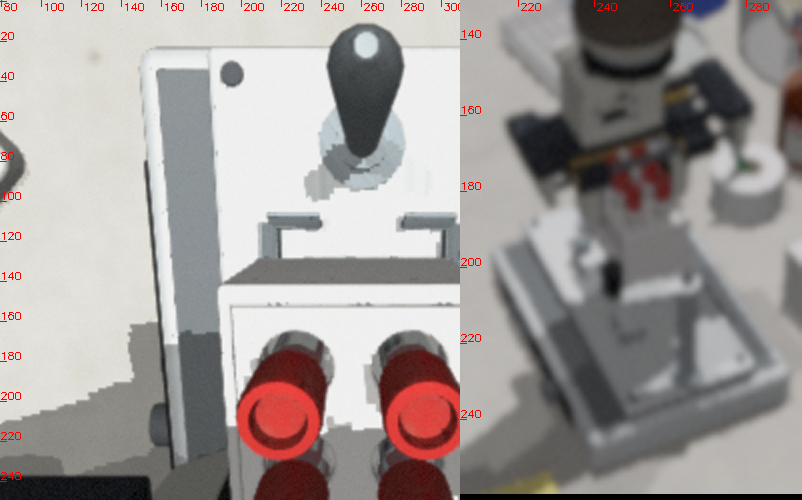

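```bash
python3 - <<'E'
from h import *
s=observe();W=cam("wrist",s)
Rt=R.from_rotvec(s['ee_rot']).as_matrix();print(Rt.round(3))
yaw=np.arctan2(Rt[1,0],Rt[0,0])-np.pi/2;print("tool yaw",np.degrees(yaw))
p=lambda X,Y:(X/2+79.5,Y/2-.5)
t=s['position']
def loc(P):d=(P-t);return (Rt.T@d).round(4),P.round(4)
for n,q,z in [("tip",p(366,44),.236),("flange",p(361,148),.071),("mid angles",p(361.5,240),.066),("UL in",p(281,240),.066),("UR in",p(442,240),.066),
  ("ULback",p(300,229),.066),("URback",p(420,229),.066),("rackfarL",p(219,287),t[2]-.0364+.06),("rackfar460",p(458,287),t[2]-.0364+.06),
  ("decktopL",p(210,48),.066),("decktopR",p(458,48),.066)]:
    l,P=loc(atz(W,q,z));print(n,l,P)
im=cv2.imread("pics/wrist3.png")
crop(im[:,:,::-1],180,0,200,160,4,"e3.png")
E
```

```text
[[ 0.111  0.994 -0.002]
 [ 0.994 -0.111 -0.001]
 [-0.001 -0.002 -1.   ]]
tool yaw -6.3495158946320345
tip [ 0.0979 -0.0002 -0.0638] [0.5513 0.1182 0.236 ]
flange [0.0958 0.0009 0.1012] [0.5518 0.1159 0.071 ]
mid angles [0.06   0.0012 0.1063] [0.5482 0.0803 0.066 ]
UL in [ 0.06   -0.0325  0.1063] [0.5147 0.0841 0.066 ]
UR in [0.06   0.0349 0.1062] [0.5817 0.0766 0.066 ]
ULback [ 0.0645 -0.0244  0.1063] [0.5232 0.0876 0.066 ]
URback [0.0645 0.0256 0.1062] [0.5729 0.0821 0.066 ]
rackfarL [ 0.0591 -0.0311 -0.0236] [0.5161 0.083  0.1959]
rackfar460 [ 0.0591  0.0207 -0.0237] [0.5677 0.0773 0.1959]
decktopL [ 0.1323 -0.0573  0.1063] [0.498  0.1586 0.066 ]
decktopR [0.1322 0.0381 0.1061] [0.5928 0.148  0.066 ]
```

View pics/e3.png

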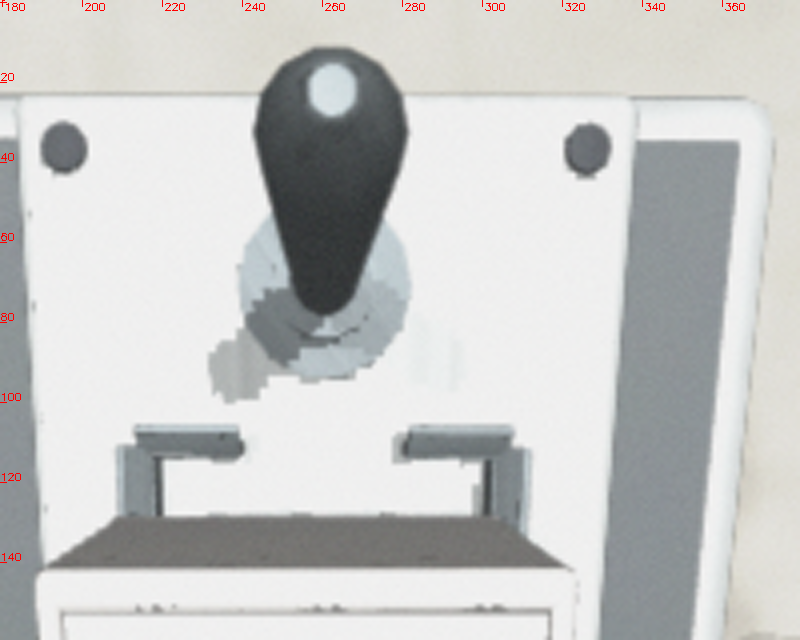

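Request:
drive_tool(increments=[{"grip": 1,"tx": 0.007,"ty": 0.007,"tz": -0.05,"turn": 0},{"grip": 1,"tx": 0.007,"ty": 0.007,"tz": -0.08,"turn": 0},{"grip": 1,"tx": 0.007,"ty": 0.007,"tz": -0.08,"turn": 0},{"grip": 1,"tx": 0.007,"ty": 0.007,"tz": -0.08,"turn": 0}])

```text
clock: 5.1
position: [0.5433, 0.0237, 0.1408]
ee_rot: [-2.34, -2.095, 0.003]
force: [-0.2, 0.0, -4.2]
width: 0.65
```

Request:
drive_tool(increments=[{"grip": 1,"tx": -0.008,"ty": 0.001,"tz": -0.015,"turn": 0},{"grip": 1,"tx": -0.008,"ty": 0.001,"tz": -0.015,"turn": 0},{"grip": 1,"tx": -0.008,"ty": 0.001,"tz": -0.015,"turn": 0}])

```text
clock: 5.4
position: [0.5401, 0.024, 0.1351]
ee_rot: [-2.341, -2.095, 0.003]
force: [-0.1, 0.1, -4.1]
width: 0.653
```

Request:
drive_tool(increments=[{"grip": 1,"tx": 0,"ty": 0,"tz": -0.025,"turn": 0},{"grip": 1,"tx": 0,"ty": 0,"tz": -0.05,"turn": 0},{"grip": 1,"tx": 0,"ty": 0,"tz": -0.065,"turn": 0},{"grip": 1,"tx": 0,"ty": 0,"tz": -0.065,"turn": 0}])

```text
clock: 5.8
position: [0.5391, 0.0239, 0.1076]
ee_rot: [-2.339, -2.094, 0.006]
force: [0.5, -0.3, -4.5]
width: 0.652
```

Request:
drive_tool(increments=[{"grip": 1,"tx": 0,"ty": 0,"tz": -0.008,"turn": 0},{"grip": 1,"tx": 0,"ty": 0,"tz": -0.014,"turn": 0},{"grip": 1,"tx": 0,"ty": 0,"tz": -0.014,"turn": 0}])

```text
clock: 6.1
position: [0.5391, 0.0239, 0.1027]
ee_rot: [-2.34, -2.094, 0.006]
force: [-4.1, 0.2, 4.4]
width: 0.653
```

Request:
drive_tool(increments=[{"grip": -1,"tx": 0,"ty": 0,"tz": 0,"turn": 0},{"grip": -1,"tx": 0,"ty": 0,"tz": 0,"turn": 0},{"grip": -1,"tx": 0,"ty": 0,"tz": 0,"turn": 0},{"grip": -1,"tx": 0,"ty": 0,"tz": 0,"turn": 0},{"grip": -1,"tx": 0,"ty": 0,"tz": 0.08,"turn": 0},{"grip": -1,"tx": 0,"ty": 0,"tz": 0.2,"turn": 0},{"grip": -1,"tx": 0,"ty": 0,"tz": 0.32,"turn": 0},{"grip": -1,"tx": 0,"ty": -0.1,"tz": 0.44,"turn": 0},{"grip": -1,"tx": 0,"ty": -0.1,"tz": 0.5,"turn": 0},{"grip": -1,"tx": 0,"ty": -0.1,"tz": 0.5,"turn": 0}])

```text
clock: 7.1
position: [0.5414, -0.0182, 0.3077]
ee_rot: [2.341, 2.089, 0.004]
force: [0.4, -0.1, -0.1]
width: 0.998
```

```bash
python3 - <<'E'
from h import *
s=observe();im=get_image("wrist");cv2.imwrite("pics/wrist4.png",im[:,:,::-1]);print(s['position'],s['ee_rot'],s['force'])
W=cam("wrist",s)
hsv=cv2.cvtColor(im,cv2.COLOR_RGB2HSV)
m=(((hsv[...,0]<8)|(hsv[...,0]>172))&(hsv[...,1]>120)&(hsv[...,2]>60)).astype(np.uint8)
n,l,st,c=cv2.connectedComponentsWithStats(m)
for i in range(1,n):
    if st[i,4]>40:print(c[i].round(1),st[i,2:],atz(W,c[i],.159)[:2].round(4))
# predicted location of plate parts in the wrist
E
```

```text
[ 0.54138918 -0.01816479  0.30774717] [2.34148771 2.08871393 0.00418068] [ 0.40616771 -0.13890265 -0.12843124]
[234.4  92.7] [ 16  16 201] [0.5287 0.0657]
[261.3  92.5] [ 16  16 193] [0.5541 0.0629]
[235.1 118. ] [ 15  16 188] [0.5262 0.0423]
[261.3 118. ] [ 15  16 186] [0.5514 0.0395]
[235.8 142. ] [ 15  17 192] [0.5238 0.0193]
[261.3 141.9] [ 14  17 188] [0.5489 0.0164]
[236.4 165.1] [ 15  17 198] [ 0.5212 -0.004 ]
[261.3 164.8] [ 14  18 197] [ 0.5464 -0.0066]
```

Request:
drive_tool(increments=[{"grip": -1,"tx": 0.01,"ty": -0.1,"tz": 0,"turn": 0.14},{"grip": -1,"tx": 0.02,"ty": -0.2,"tz": 0,"turn": 0.28},{"grip": -1,"tx": 0.03,"ty": -0.3,"tz": 0,"turn": 0.42},{"grip": -1,"tx": 0.04,"ty": -0.4,"tz": 0,"turn": 0.56},{"grip": -1,"tx": 0.05,"ty": -0.5,"tz": 0,"turn": 0.7},{"grip": -1,"tx": 0.06,"ty": -0.6,"tz": 0,"turn": 0.84},{"grip": -1,"tx": 0.07,"ty": -0.7,"tz": 0,"turn": 0.98},{"grip": -1,"tx": 0.07,"ty": -0.79,"tz": 0,"turn": 1},{"grip": -1,"tx": 0.07,"ty": -0.79,"tz": 0,"turn": 1}])

```text
clock: 8.05
position: [0.566, -0.3387, 0.3023]
ee_rot: [-0.991, -2.979, 0.003]
force: [-0.7, -0.6, -0.3]
width: 0.998
```

Request:
drive_tool(increments=[{"grip": -1,"tx": 0,"ty": 0,"tz": 0,"turn": 0.14},{"grip": -1,"tx": 0,"ty": 0,"tz": 0,"turn": 0.28},{"grip": -1,"tx": 0,"ty": 0,"tz": 0,"turn": 0.42},{"grip": -1,"tx": 0,"ty": 0,"tz": 0,"turn": 0.5},{"grip": -1,"tx": 0,"ty": 0,"tz": 0,"turn": 0.5},{"grip": -1,"tx": 0,"ty": 0,"tz": 0,"turn": 0.5}])

```text
clock: 8.65
position: [0.5661, -0.3377, 0.3012]
ee_rot: [-0.189, -3.133, 0.003]
force: [0.4, 0.7, -0.5]
width: 1.0
```

```bash
python3 - <<'E'
from h import *
s=observe();im=get_image("wrist");cv2.imwrite("pics/wrist5.png",im[:,:,::-1]);print(s['position'],s['ee_rot'],s['joints'].round(3))
np.save("s5.npy",[*s['position'],*s['ee_rot']])
w=cv2.imread("pics/wrist4.png")[:,:,::-1]
crop(im,100,0,300,250,2.3,"a.png");crop(w,190,20,120,175,.9,"b.png")
crop(w,190,30,110,200,2.8,"b.png")
a=cv2.imread("pics/a.png");b=cv2.imread("pics/b.png")
b=cv2.resize(b,(110,200))
cv2.imwrite("pics/f5.png",cv2.hconcat([a,cv2.copyMakeBorder(b,0,len(a)-len(b),0,0,0)]))
E
```

```text
[ 0.56606874 -0.33771639  0.30124901] [-1.89399088e-01 -3.13282718e+00  2.50989086e-03] [ 0.499  0.453 -0.069  1.358  0.034  1.334  1.879]
```

View pics/f5.png

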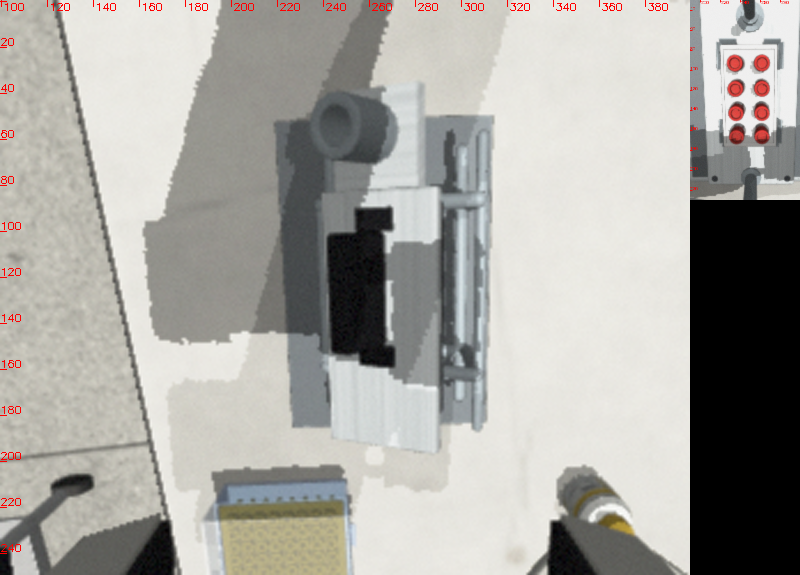

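```bash
python3 - <<'E'
from h import *
from scipy.optimize import least_squares
v=np.load("s5.npy");s=dict(position=v[:3],ee_rot=v[3:]);W=cam("wrist",s)
q=lambda X,Y:np.array([X/2.3+99.5,Y/2.3-.5])
obs=[((0,90,50),q(336,127)),((-35,-77,14),q(332,438)),((35,-77,14),q(439,453)),((-7,-18,52),q(328,353)),((-7,42,52),q(328,233))]
def pose(p):
    return R.from_euler('z',p[3])*R.from_euler('y',-np.radians(p[4])),p[:3]
def f(p):
    r,t=pose(p);e=[proj(W,r.apply(np.array(P)/1e3)+t)-o for P,o in obs]
    return np.r_[np.ravel(e),(p[4]-32)/1,(p[2]-.06)/.003]
b=least_squares(f,[.51,-.33,.06,np.radians(84),32.],x_scale=[.01,.01,.01,.05,1])
print(b.x.round(4),np.degrees(b.x[3]),b.fun.round(1))
r,t=pose(b.x);print("handle",(r.apply([0,.012,.038])+t).round(4),"z axis",r.apply([0,0,1]).round(3))
Rt=R.from_rotvec(s['ee_rot']).as_matrix();print("tool yaw",np.degrees(np.arctan2(Rt[1,0],Rt[0,0]))-90)
S=cam("scene");print("scene pred handle top",proj(S,r.apply([0,.012,.052])+t),"bush top",proj(S,r.apply([0,.09,.05])+t))
E
```

```text
[ 0.5326 -0.3165  0.0579  1.4795 32.0019] 84.7666065996685 [ 0.1 -0.7  0.2  0.  -0.6  0.6  1.3  0.5 -0.9 -0.2  0.  -0.7]
handle [ 0.5188 -0.3354  0.0901] z axis [-0.048 -0.528  0.848]
tool yaw 83.08049197061445
scene pred handle top [311.5648127  284.54449645] bush top [286.31879708 295.93481262]
```

Request:
drive_tool(increments=[{"grip": -1,"tx": -0.05,"ty": 0,"tz": -0.1,"turn": 0.028},{"grip": -1,"tx": -0.115,"ty": -0.004,"tz": -0.2,"turn": 0.028},{"grip": -1,"tx": -0.115,"ty": -0.004,"tz": -0.3,"turn": 0.028},{"grip": -1,"tx": -0.115,"ty": -0.004,"tz": -0.4,"turn": 0.028},{"grip": -1,"tx": -0.115,"ty": -0.004,"tz": -0.46,"turn": 0.028},{"grip": -1,"tx": -0.115,"ty": -0.004,"tz": -0.46,"turn": 0.028},{"grip": -1,"tx": -0.115,"ty": -0.004,"tz": -0.46,"turn": 0.028}], newtons=8)

```text
clock: 9.4
position: [0.5204, -0.3394, 0.1179]
ee_rot: [-0.145, -3.135, 0.003]
force: [0.2, 0.2, 0.6]
width: 1.0
```

Request:
drive_tool(increments=[{"grip": -1,"tx": 0,"ty": 0,"tz": -0.04,"turn": 0},{"grip": -1,"tx": 0,"ty": 0,"tz": -0.065,"turn": 0},{"grip": -1,"tx": 0,"ty": 0,"tz": -0.065,"turn": 0},{"grip": 0.2,"tx": 0,"ty": 0,"tz": -0.065,"turn": 0},{"grip": 0.4,"tx": 0,"ty": 0,"tz": -0.065,"turn": 0},{"grip": 0.4,"tx": 0,"ty": 0,"tz": -0.065,"turn": 0}], newtons=8)

```text
clock: 10.0
position: [0.5208, -0.3396, 0.0927]
ee_rot: [-0.145, -3.136, 0.004]
force: [0.1, 0.0, -0.1]
width: 0.79
```

Request:
drive_tool(increments=[{"grip": 1,"tx": 0,"ty": 0,"tz": 0,"turn": 0},{"grip": 1,"tx": 0,"ty": 0,"tz": 0,"turn": 0},{"grip": 1,"tx": 0,"ty": 0,"tz": 0,"turn": 0},{"grip": 1,"tx": 0,"ty": 0,"tz": 0,"turn": 0},{"grip": 1,"tx": 0,"ty": 0,"tz": 0,"turn": 0},{"grip": 1,"tx": 0,"ty": 0,"tz": 0,"turn": 0}], newtons=8)

```text
clock: 10.6
position: [0.5208, -0.3396, 0.0927]
ee_rot: [-0.145, -3.136, 0.004]
force: [-0.7, 0.4, 0.4]
width: 0.266
```

Request:
drive_tool(increments=[{"grip": 1,"tx": 0,"ty": 0,"tz": 0,"turn": 0},{"grip": 1,"tx": 0,"ty": 0,"tz": 0.006,"turn": 0},{"grip": 1,"tx": 0,"ty": 0,"tz": 0.012,"turn": 0},{"grip": 1,"tx": 0,"ty": 0,"tz": 0.018,"turn": 0},{"grip": 1,"tx": 0,"ty": 0,"tz": 0.024,"turn": 0},{"grip": 1,"tx": 0,"ty": 0,"tz": 0.024,"turn": 0}], newtons=12)

```text
clock: 11.2
position: [0.5209, -0.3401, 0.1027]
ee_rot: [-0.145, -3.137, 0.005]
force: [-0.6, -1.0, -1.1]
width: 0.175
```

Request:
drive_tool(increments=[{"grip": 1,"tx": 0,"ty": 0,"tz": 0.006,"turn": 0},{"grip": 1,"tx": 0,"ty": 0,"tz": 0.012,"turn": 0},{"grip": 1,"tx": 0,"ty": 0,"tz": 0.02,"turn": 0},{"grip": 1,"tx": 0,"ty": 0,"tz": 0.03,"turn": 0},{"grip": 1,"tx": 0,"ty": 0,"tz": 0.03,"turn": 0}], newtons=20)

```text
clock: 11.7
position: [0.5212, -0.3402, 0.1154]
ee_rot: [-0.145, -3.138, 0.005]
force: [0.2, 0.9, -3.1]
width: 0.154
```

Request:
drive_tool(increments=[{"grip": 1,"tx": 0,"ty": 0,"tz": 0.06,"turn": 0},{"grip": 1,"tx": 0,"ty": 0,"tz": 0.14,"turn": 0},{"grip": 1,"tx": 0,"ty": 0,"tz": 0.24,"turn": -0.08},{"grip": 1,"tx": 0,"ty": 0.02,"tz": 0.34,"turn": -0.18},{"grip": 1,"tx": 0,"ty": 0.06,"tz": 0.44,"turn": -0.3},{"grip": 1,"tx": 0,"ty": 0.12,"tz": 0.52,"turn": -0.42},{"grip": 1,"tx": 0.01,"ty": 0.2,"tz": 0.52,"turn": -0.54},{"grip": 1,"tx": 0.02,"ty": 0.29,"tz": 0.52,"turn": -0.66},{"grip": 1,"tx": 0.03,"ty": 0.38,"tz": 0.52,"turn": -0.78},{"grip": 1,"tx": 0.04,"ty": 0.47,"tz": 0.52,"turn": -0.88},{"grip": 1,"tx": 0.05,"ty": 0.56,"tz": 0.52,"turn": -0.96},{"grip": 1,"tx": 0.053,"ty": 0.64,"tz": 0.52,"turn": -1},{"grip": 1,"tx": 0.053,"ty": 0.68,"tz": 0.52,"turn": -1},{"grip": 1,"tx": 0.053,"ty": 0.7,"tz": 0.52,"turn": -1},{"grip": 1,"tx": 0.053,"ty": 0.7,"tz": 0.52,"turn": -1}], newtons=45)

```text
clock: 13.2
position: [0.5423, -0.0594, 0.3234]
ee_rot: [-1.691, -2.645, 0.004]
force: [-0.0, -0.1, -4.1]
width: 0.149
```

Request:
drive_tool(increments=[{"grip": 1,"tx": 0,"ty": 0.05,"tz": 0,"turn": -0.1},{"grip": 1,"tx": 0,"ty": 0.11,"tz": 0,"turn": -0.22},{"grip": 1,"tx": 0,"ty": 0.17,"tz": 0,"turn": -0.34},{"grip": 1,"tx": 0,"ty": 0.22,"tz": 0,"turn": -0.44},{"grip": 1,"tx": 0,"ty": 0.245,"tz": 0,"turn": -0.518},{"grip": 1,"tx": 0,"ty": 0.245,"tz": 0,"turn": -0.518},{"grip": 1,"tx": 0,"ty": 0.245,"tz": 0,"turn": -0.518},{"grip": 1,"tx": 0,"ty": 0.245,"tz": 0,"turn": -0.518}])

```text
clock: 14.0
position: [0.5424, 0.0367, 0.3233]
ee_rot: [-2.338, -2.094, 0.004]
force: [0.8, -0.6, -3.4]
width: 0.149
```

```bash
python3 - <<'E'
from h import *
s=observe();print(s['position'],s['ee_rot'],s['force'],s['clock'])
ims=[get_image(n) for n in("wrist","side","scene")]
np.save("s6.npy",[*s['position'],*s['ee_rot']])
for n,i in zip("wrist side scene".split(),ims):cv2.imwrite(f"pics/{n}6.png",i[:,:,::-1])
crop(ims[0],170,0,180,250,2.4,"a.png");crop(ims[1],190,90,120,200,3,"b.png")
a=cv2.imread("pics/a.png");b=cv2.imread("pics/b.png")
H=max(len(a),len(b));p=lambda x:cv2.copyMakeBorder(x,0,H-len(x),0,0,0)
o=cv2.hconcat([p(a),p(b)]);cv2.imwrite("pics/d6.png",o);print(o.shape,a.shape)
E
```

```text
[0.54241877 0.03670817 0.32333328] [-2.33836721 -2.09437035  0.00362463] [ 0.80660704 -0.62975167 -3.35891417] 14.0
(600, 792, 3) (600, 432, 3)
```

View pics/d6.png

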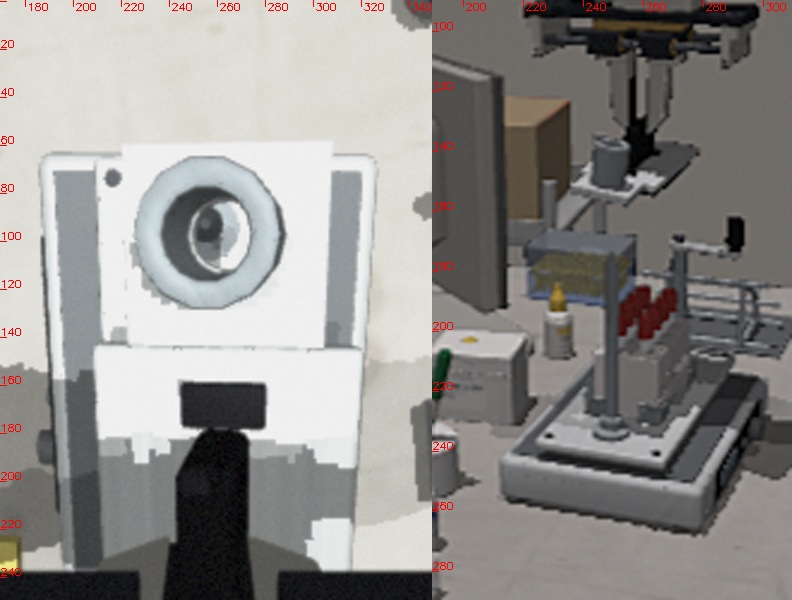

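```bash
python3 - <<'E'
from h import *
v=np.load("s6.npy");s=dict(position=v[:3],ee_rot=v[3:]);W=cam("wrist",s);t=v[:3];Rt=R.from_rotvec(v[3:]).as_matrix()
print("pred tip px",proj(W,[.5513,.1182,.236]),"flange",proj(W,[.5518,.1185,.071]))
q=lambda X,Y:(X/2.4+169.5,Y/2.4-.5)
for n,p,z in[("bushtop",q(209.5,235),.343),("mouth",q(216.5,238.5),.299),("tip",q(208,223),.236),("handlefarend?",q(223,382),.338)]:
    P=atz(W,p,z);print(n,p,P.round(4),(Rt.T@(P-t)).round(4))
im=cv2.imread("pics/wrist6.png",0)
print(im[76:120:1,234:280:1][::2,::1].tolist().__str__().replace("], [","\n"))
E
```

```text
pred tip px [259.23053956  91.61355264] flange [258.98728365  93.38834058]
bushtop (256.7916666666667, 97.41666666666667) [0.5493 0.1144 0.343 ] [ 0.078  -0.0017 -0.0197]
mouth (259.70833333333337, 98.875) [0.5508 0.1134 0.299 ] [ 0.0771 -0.      0.0243]
tip (256.1666666666667, 92.41666666666667) [0.5489 0.1179 0.236 ] [ 0.0814 -0.0021  0.0873]
handlefarend? (262.4166666666667, 158.66666666666669) [0.5489 0.0867 0.338 ] [ 0.0504  0.0009 -0.0147]
[[183, 188, 194, 198, 198, 201, 202, 203, 205, 207, 207, 208, 204, 198, 196, 197, 194, 185, 183, 181, 181, 182, 179, 176, 181, 180, 180, 169, 174, 192, 195, 196, 198, 199, 201, 201, 204, 209, 211, 217, 218, 216, 211, 196, 161, 154
189, 193, 196, 199, 203, 202, 205, 205, 207, 207, 203, 198, 194, 188, 180, 143, 107, 85, 80, 76, 75, 75, 74, 76, 76, 77, 89, 104, 135, 174, 181, 189, 188, 193, 194, 194, 197, 200, 207, 210, 214, 217, 216, 214, 209, 191
198, 196, 200, 199, 205, 205, 207, 201, 197, 191, 180, 148, 113, 87, 72, 63, 55, 57, 58, 55, 53, 61, 55, 54, 55, 56, 56, 57, 60, 61, 72, 100, 139, 174, 182, 189, 192, 191, 196, 202, 207, 214, 218, 219
[... 3379 characters left out ...]
99, 202, 200, 200, 201, 197, 200, 199
187, 193, 198, 201, 210, 216, 219, 219, 220, 215, 206, 182, 141, 112, 95, 81, 86, 84, 84, 86, 87, 83, 82, 83, 80, 91, 95, 94, 78, 83, 95, 116, 153, 181, 196, 199, 200, 205, 201, 201, 201, 203, 202, 201, 197, 190
173, 186, 189, 195, 199, 208, 212, 218, 220, 221, 220, 219, 217, 208, 195, 174, 140, 113, 97, 91, 88, 90, 88, 88, 85, 83, 86, 113, 150, 180, 191, 195, 200, 200, 204, 206, 203, 202, 203, 203, 200, 200, 199, 198, 186, 131
153, 175, 184, 190, 193, 195, 204, 206, 209, 213, 215, 219, 219, 222, 216, 211, 205, 203, 198, 199, 197, 195, 196, 196, 196, 195, 190, 196, 198, 201, 203, 204, 204, 199, 199, 202, 200, 203, 202, 199, 199, 193, 190, 150, 115, 162]]
```

```bash
python3 - <<'E'
from h import *
a=cv2.imread("pics/side6.png")[:,:,::-1];b=cv2.imread("pics/scene6.png")[:,:,::-1]
crop(a,222,98,66,66,9,"a.png");print(proj(cam("scene"),[.545,.06,.31]))
S=cam("side");
for P in([.5513,.1137,.293],[.5513,.1137,.343]):print(proj(S,P))
E
```

```text
[244.23466218 143.60587831]
[249.83425241 151.91527262]
[249.87759622 132.25770441]
```

View pics/a.png

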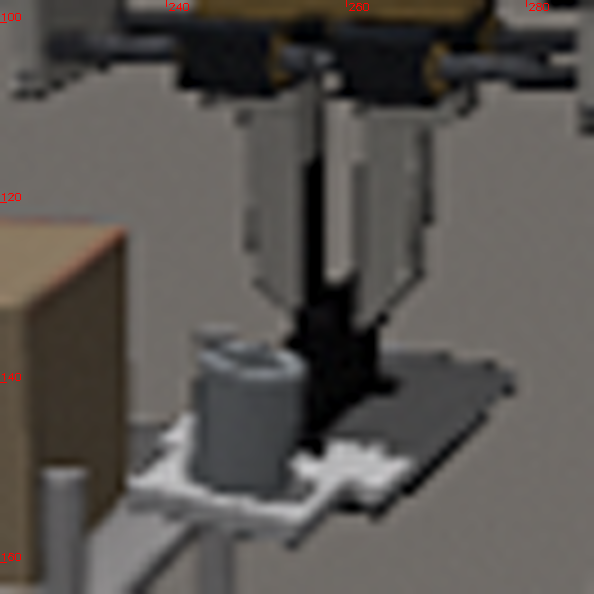

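Request:
drive_tool(increments=[{"grip": 1,"tx": 0.01,"ty": 0.1,"tz": 0,"turn": 0},{"grip": 1,"tx": 0.02,"ty": 0.21,"tz": 0,"turn": 0},{"grip": 1,"tx": 0.02,"ty": 0.33,"tz": 0,"turn": 0},{"grip": 1,"tx": 0.02,"ty": 0.45,"tz": 0,"turn": 0},{"grip": 1,"tx": 0.02,"ty": 0.57,"tz": 0,"turn": 0},{"grip": 1,"tx": 0.02,"ty": 0.66,"tz": 0,"turn": 0},{"grip": 1,"tx": 0.02,"ty": 0.695,"tz": -0.06,"turn": 0},{"grip": 1,"tx": 0.02,"ty": 0.695,"tz": -0.18,"turn": 0},{"grip": 1,"tx": 0.02,"ty": 0.695,"tz": -0.3,"turn": 0},{"grip": 1,"tx": 0.02,"ty": 0.695,"tz": -0.42,"turn": 0},{"grip": 1,"tx": 0.02,"ty": 0.695,"tz": -0.54,"turn": 0},{"grip": 1,"tx": 0.02,"ty": 0.695,"tz": -0.63,"turn": 0},{"grip": 1,"tx": 0.02,"ty": 0.695,"tz": -0.68,"turn": 0},{"grip": 1,"tx": 0.02,"ty": 0.695,"tz": -0.69,"turn": 0},{"grip": 1,"tx": 0.02,"ty": 0.695,"tz": -0.69,"turn": 0}])

```text
clock: 15.65
position: [0.5505, 0.3152, 0.0473]
ee_rot: [-2.338, -2.094, 0.004]
force: [0.3, 0.8, -2.4]
width: 0.148
```

Request:
drive_tool(increments=[{"grip": 1,"tx": 0,"ty": 0,"tz": -0.012,"turn": 0},{"grip": 1,"tx": 0,"ty": 0,"tz": -0.022,"turn": 0},{"grip": 1,"tx": 0,"ty": 0,"tz": -0.022,"turn": 0}], newtons=20)

```text
clock: 15.95
position: [0.5532, 0.3163, 0.0413]
ee_rot: [-2.34, -2.094, -0.005]
force: [1.9, -1.8, 6.4]
width: 0.15
```

Request:
drive_tool(increments=[{"grip": 0.6,"tx": 0,"ty": 0,"tz": 0,"turn": 0},{"grip": 0.4,"tx": 0,"ty": 0,"tz": 0,"turn": 0},{"grip": 0.3,"tx": 0,"ty": 0,"tz": 0,"turn": 0},{"grip": 0.3,"tx": 0,"ty": 0,"tz": 0,"turn": 0},{"grip": 0.3,"tx": 0,"ty": 0,"tz": -0.02,"turn": 0},{"grip": 0.3,"tx": 0,"ty": 0,"tz": -0.045,"turn": 0},{"grip": 0.3,"tx": 0,"ty": 0,"tz": -0.045,"turn": 0}], newtons=15)

```text
clock: 16.65
position: [0.5519, 0.3155, 0.0211]
ee_rot: [-2.339, -2.094, -0.0]
force: [-0.4, -0.6, -0.7]
width: 0.351
```

Request:
drive_tool(increments=[{"grip": 1,"tx": 0,"ty": 0,"tz": 0,"turn": 0},{"grip": 1,"tx": 0,"ty": 0,"tz": 0,"turn": 0},{"grip": 1,"tx": 0,"ty": 0,"tz": 0,"turn": 0},{"grip": 1,"tx": 0,"ty": 0,"tz": 0,"turn": 0},{"grip": 1,"tx": 0,"ty": 0,"tz": 0,"turn": 0}], newtons=20)

```text
clock: 17.15
position: [0.552, 0.3155, 0.0212]
ee_rot: [-2.34, -2.094, -0.0]
force: [-0.0, -0.2, -2.1]
width: 0.151
```

Request:
drive_tool(increments=[{"grip": 1,"tx": 0,"ty": 0,"tz": 0,"turn": 0},{"grip": 1,"tx": 0,"ty": 0,"tz": 0,"turn": 0},{"grip": 1,"tx": 0,"ty": 0,"tz": 0.05,"turn": 0},{"grip": 1,"tx": 0,"ty": 0,"tz": 0.15,"turn": 0},{"grip": 1,"tx": 0,"ty": 0,"tz": 0.26,"turn": 0},{"grip": 1,"tx": 0,"ty": 0,"tz": 0.38,"turn": 0},{"grip": 1,"tx": 0,"ty": 0,"tz": 0.5,"turn": 0},{"grip": 1,"tx": 0,"ty": 0,"tz": 0.6,"turn": 0},{"grip": 1,"tx": 0,"ty": 0,"tz": 0.65,"turn": 0},{"grip": 1,"tx": 0,"ty": -0.06,"tz": 0.65,"turn": 0},{"grip": 1,"tx": 0,"ty": -0.16,"tz": 0.65,"turn": 0},{"grip": 1,"tx": 0,"ty": -0.28,"tz": 0.65,"turn": 0},{"grip": 1,"tx": 0,"ty": -0.4,"tz": 0.65,"turn": 0},{"grip": 1,"tx": -0.015,"ty": -0.52,"tz": 0.65,"turn": 0},{"grip": 1,"tx": -0.02,"ty": -0.62,"tz": 0.65,"turn": 0},{"grip": 1,"tx": -0.024,"ty": -0.69,"tz": 0.65,"turn": 0},{"grip": 1,"tx": -0.024,"ty": -0.69,"tz": 0.65,"turn": 0},{"grip": 1,"tx": -0.024,"ty": -0.69,"tz": 0.65,"turn": 0}], newtons=50)

```text
clock: 18.95
position: [0.5421, 0.039, 0.2811]
ee_rot: [-2.341, -2.092, -0.0]
force: [-0.1, 0.8, -3.0]
width: 0.151
```

```bash
cat > ov.py <<'E'
from h import *
s=observe();print(s['position'].round(4),s['ee_rot'].round(3),s['force'].round(1),s['clock'],s['width'])
im=get_image("wrist");cv2.imwrite("pics/wrist7.png",im[:,:,::-1]);np.save("s7.npy",[*s['position'],*s['ee_rot']])
sd=get_image("side");cv2.imwrite("pics/side7.png",sd[:,:,::-1])
g=cv2.cvtColor(im,cv2.COLOR_RGB2GRAY)
# ascii art of the bore region
x0,x1,y0,y1=226,290,60,132
for r in range(y0,y1,2):print(r,"".join(" .:-=+*#%@"[::-1][min(9,int(v)//26)] for v in g[r,x0:x1]))
E
python3 ov.py
```

```text
[0.5421 0.039  0.2811] [-2.341 -2.092 -0.   ] [-0.1  0.8 -3. ] 18.95 0.15123343284652704
60               .:=-::::::....::.........::::---..                
62           .:---:::.......................::::::-=-.             
64        :-=-:::...............................::::::--:.         
66      .--:::.............:::::::::.:::........:..:.::::-:.       
68    .-=:::............:.::::::::::::::::..::.:::.....:::-=.      
70   .--:::...:........:::::::::::::::::::::::.:::::::...:::-:     
72  :=:::::....:.::::::::-=+************+---:::::::::::....::--.   
74 --::::.::....:=======*#################**=:::::::::::....:::-:  
76 :::::....::::::-=**########################*+=::::::::::.::::-:.
78 :::.....:.::::-*##########*********###########+-:::::::::::.:::-
80 :........:::-+########***++---:::-=++**####%###*=--:::::.:::::::
82 ........:::-*######**+=-..............:++**#####*=::::::::::::::
84 ::.....:::=*######*+-..::::.......:......=**######*=::::::::::::
86 ::.....::-*#####*+=.::::::::::::...:::::..:++*#####+::::::::::::
88 ......:::+####*=-=.::::::=+*#****=-:::::::..=+*####*=:::
[... 731 characters left out ...]
---=--=+*####*=::.....::::::::-
112 -:::::........:-*******+=-:.::--::..=+*######+=-:......:::::::=:
114 =-:::::.........-=+***#*#***********#####**+-:........:::::---. 
116 -==-=:::::.........:-=************##***+-:::.........:::::--.   
118 ---==-::::.............:-===========-:-:...........::::::=-.....
120 :..-=+-::::::...................................:::::::=-.      
122   .:--+=-:::::::.........................::::::::::::-=:        
124    :----+=--:::::::....................:::::::::::--=-.         
126    .:--::--=+=--::::::::.:::::::::::::::::::::-==--..           
128       .    :---=+=--=:::::::::::::::::::::-==-...               
130            .:. . ..=++=-::-:::-----:---==-.
```

```bash
python3 - <<'E'
from h import *
v=np.load("s7.npy");s=dict(position=v[:3],ee_rot=v[3:]);W=cam("wrist",s);Rt=R.from_rotvec(v[3:]).as_matrix()
for n,p,z in[("bushtop",(257,95),.310),("mouth",(256,96),.266),("tip",(255.5,95),.236),("rodbody",(255.3,97),.222)]:
    P=atz(W,p,z);print(n,P.round(4),(Rt.T@(P-v[:3])).round(4))
E
```

```text
bushtop [0.5493 0.1175 0.31  ] [ 0.0789 -0.0016 -0.0287]
mouth [0.5488 0.1174 0.266 ] [ 0.0786 -0.0021  0.0153]
tip [0.5484 0.1181 0.236 ] [ 0.0793 -0.0025  0.0453]
rodbody [0.5481 0.117  0.222 ] [ 0.0781 -0.0027  0.0593]
```

Request:
drive_tool(increments=[{"grip": 1,"tx": 0,"ty": 0,"tz": -0.03,"turn": 0},{"grip": 1,"tx": 0,"ty": 0,"tz": -0.06,"turn": 0},{"grip": 1,"tx": 0,"ty": 0,"tz": -0.06,"turn": 0},{"grip": 1,"tx": 0,"ty": 0,"tz": -0.06,"turn": 0}])

```text
clock: 19.45
position: [0.5418, 0.0411, 0.2563]
ee_rot: [-2.336, -2.095, 0.001]
force: [0.1, 0.5, -3.1]
width: 0.15
```

```bash
python3 ov.py
```

```text
[0.5418 0.0411 0.2563] [-2.336e+00 -2.095e+00  1.000e-03] [ 0.1  0.5 -3.1] 19.45 0.15007862399898605
60               .:=-:::::.........:....:.::::---..                
62           .:---:::........................:::::-=:.             
64        .-=-:::..........:..:................:.:::::-=:.         
66      .--:::.............:::::::.:.::.:.....:.....:::::-:.       
68     :-:::............:.::::::::::::::::..:::::::....:::-=.      
70   .--:::............:::::::::::::::::::::::::::::.....:::-:     
72  :-::::......:..:::::--=+************+-:::::::::::::....::--.   
74 :-:::::::..:.::::::==*#################*+=-::::::::::.:.::::-:  
76 ::::......:::::-=+*########################**=::::::::::.::::-:.
78 ::........:::-=*##########*********###########+-:::::::::::::::-
80 .........:::-+*#######***++=--::-==++**########*=:::::::::.:.:::
82 :.......:::-*######**+=:.. ...........-++*######*=::::::::::::::
84 :......::-=*######*+-. ...::.......:.....=+*######*=:::::::.::::
86 ::.....::-*#####*+-...:::::::.......:.:...:=+######+::::::::::::
88 .......::+####*==-..:::::::::::.:...::::::.:
[... 744 characters left out ...]
**++==+*####*=::.....::::::::-
112 -:::::........:=*******+=-:.::---:..=+*######+=:.......::::::-=:
114 +-:::::.........:=+****#*************###***+-:-......:::::::--. 
116 -==-:::::..........:-=+****###***###***+-:::........::::::--.   
118  .-==-:::::...........::-===========-:::...........:::::-=-...  
120   --=+-::::::...................................:::::::=-.      
122   :---+=-:::::::.........................:.::::::::::-=:.       
124   :::.:-+=--::::::::...................:::::::::::-==-.         
126      .:----=++++=::::::....:::::::::::::::::::-==--..           
128        . .:----=+=--::::::::::::::::::::==+==-:..               
130           .:::::::-===---:::-------:---==-..
```

Request:
drive_tool(increments=[{"grip": 1,"tx": 0,"ty": -0.006,"tz": 0,"turn": 0},{"grip": 1,"tx": 0,"ty": -0.006,"tz": 0,"turn": 0},{"grip": 1,"tx": 0,"ty": -0.006,"tz": -0.02,"turn": 0},{"grip": 1,"tx": 0,"ty": -0.006,"tz": -0.05,"turn": 0},{"grip": 1,"tx": 0,"ty": -0.006,"tz": -0.05,"turn": 0}])

```text
clock: 20.05
position: [0.5411, 0.0384, 0.235]
ee_rot: [-2.336, -2.094, 0.004]
force: [-1.1, -0.1, -3.7]
width: 0.147
```

```bash
python3 ov.py
```

```text
[0.5411 0.0384 0.235 ] [-2.336 -2.094  0.004] [-1.1 -0.1 -3.7] 20.05 0.1468140970404516
60               .:=-::::::::...:.......::::::---.                 
62           .::--::::......................::::::-=:.             
64       .:-=-:::...............................::::::--:          
66      .--::::............:::::::.::::::..:...:...::::::-:        
68    .-=:::.............:::::::::::::::::::::::.:.:....::--.      
70   .--::::...........::::::::----::::::-::::::::::.::...::-:     
72  :-::::::....:.:::::::-=+************+-::::::::::::....:::-:    
74 --::::.:.:...::::::==*#################*+=-:::::::::::..::::=.  
76 ::::..:.::::::::=+*########################*+-::::::::::.::::-:.
78 ::........::::-*###%######*********##########*=-=:::::::::.::::-
80 :........:::-+*#######****++==--=+++***########*+-:::::::.:.::::
82 :..:....:::-*######***+=:::::-----::::=+**######*=::::::::::::::
84 :......:::=*######*+=::::=+*#######*+=:::++*######+-::::::::::::
86 ::.....::=*#####+-=::::=*#***#########*=::-+*######+::::::::::::
88 :.....:::+####*=-=:::-**#****+++++**####*=--++*####*=:-:.
[... 730 characters left out ...]
**++++=+*####*=::.....:::::::--
112 -:::::........:=**#*#**+=-:.::---::=++*######+-:.......:::::::=:
114 +-::::::........-=+****************######**+-:.......::::::-=-. 
116 -==-:::::..........:-=+*********#******+-::.........::::::--.   
118 ---==-:::::...........::-===========-:::...........:::::-=-..  .
120  .--=+---::::.................................:..::::::=-.   .  
122   :::-==-::::::::..........................::::::::::-=:        
124       :-+=--::::::::...................:::::::::::--=-.         
126       ::..-++=--::::::::..::::::::::::::::::::-==--..           
128           :----=+==+=::::::::::::::::::::--==-...               
130              .:----=+=-:::::::----::---==-.
```

Request:
drive_tool(increments=[{"grip": 1,"tx": 0,"ty": 0,"tz": -0.025,"turn": 0},{"grip": 1,"tx": 0,"ty": 0,"tz": -0.055,"turn": 0},{"grip": 1,"tx": 0,"ty": 0,"tz": -0.085,"turn": 0},{"grip": 1,"tx": 0,"ty": 0,"tz": -0.105,"turn": 0},{"grip": 1,"tx": 0,"ty": 0,"tz": -0.105,"turn": 0}])

```text
clock: 20.65
position: [0.541, 0.0384, 0.1928]
ee_rot: [-2.335, -2.094, 0.005]
force: [0.2, 0.2, -3.6]
width: 0.15
```

Request:
drive_tool(increments=[{"grip": 1,"tx": 0,"ty": 0,"tz": -0.01,"turn": 0},{"grip": 1,"tx": 0,"ty": 0,"tz": -0.02,"turn": 0},{"grip": 1,"tx": 0,"ty": 0,"tz": -0.026,"turn": 0},{"grip": 1,"tx": 0,"ty": 0,"tz": -0.026,"turn": 0}])

```text
clock: 21.05
position: [0.5411, 0.0384, 0.1824]
ee_rot: [-2.335, -2.094, 0.005]
force: [-0.5, -0.4, -3.8]
width: 0.153
```

Request:
drive_tool(increments=[{"grip": 1,"tx": 0,"ty": 0,"tz": -0.005,"turn": 0},{"grip": 1,"tx": 0,"ty": 0,"tz": -0.008,"turn": 0},{"grip": 1,"tx": 0,"ty": 0,"tz": -0.008,"turn": 0}])

```text
clock: 21.35
position: [0.5417, 0.0384, 0.182]
ee_rot: [-2.337, -2.095, 0.001]
force: [-7.6, -2.0, 21.7]
width: 0.148
```

Request:
drive_tool(increments=[{"grip": 0.6,"tx": 0,"ty": 0,"tz": 0.003,"turn": 0},{"grip": 0.3,"tx": 0,"ty": 0,"tz": 0.003,"turn": 0},{"grip": 0.3,"tx": 0,"ty": 0,"tz": 0.003,"turn": 0},{"grip": 0.3,"tx": 0,"ty": 0,"tz": 0.003,"turn": 0},{"grip": 0.3,"tx": 0,"ty": 0,"tz": 0.03,"turn": 0},{"grip": 0.3,"tx": 0,"ty": 0,"tz": 0.09,"turn": 0},{"grip": 0.3,"tx": 0,"ty": 0,"tz": 0.17,"turn": 0},{"grip": 0.3,"tx": 0,"ty": 0,"tz": 0.25,"turn": 0},{"grip": 0.3,"tx": 0,"ty": 0,"tz": 0.32,"turn": 0},{"grip": 0.3,"tx": 0,"ty": 0,"tz": 0.32,"turn": 0}])

```text
clock: 22.35
position: [0.5437, 0.0387, 0.3147]
ee_rot: [2.339, 2.097, 0.009]
force: [0.2, 0.1, -0.4]
width: 0.352
```

```bash
python3 - <<'E'
from h import *
s=observe();print(s['position'].round(4),s['ee_rot'].round(3),s['width'],s['clock'])
W=cam("wrist",s);D=cam("side")
im=get_image("wrist");cv2.imwrite("pics/wrist8.png",im[:,:,::-1]);sd=get_image("side");cv2.imwrite("pics/side8.png",sd[:,:,::-1])
g=cv2.cvtColor(im,cv2.COLOR_RGB2GRAY);h=cv2.cvtColor(sd,cv2.COLOR_RGB2GRAY)
def art(g,x0,x1,y0,y1,dx=1,dy=2):
    for r in range(y0,y1,dy):print(r,"".join(" .:-=+*#%@"[::-1][min(9,int(v)//26)] for v in g[r,x0:x1:dx]))
o=np.array([.5411,.0245,.161]);e=np.array([.1097,.994,0]);x=np.array([.994,-.1097,0])
for n,P in dict(bushtop=o+.09*e+[0,0,.05],bushbot=o+.09*e+[0,0,.014],sL=o-.035*x+.077*e*-1+[0,0,.014],sR=o+.035*x-.077*e+[0,0,.014],knob=[.471,-.068,.218],pivot=o-.113*e+[0,0,.02]).items():print(n,proj(W,P).round(1),proj(D,P).round(1))
art(h,215,300,165,255)
E
```

```text
[0.5437 0.0387 0.3147] [2.339 2.097 0.009] 0.35207787052015466 22.35
bushtop [257.2 100.6] [249.9 182.9]
bushbot [257.  100.3] [249.8 196. ]
sL [224.5 260.8] [280.1 177.9]
sR [289.1 260.7] [257.3 175.3]
knob [195.6 304.2] [290.7 162.4]
pivot [256.8 292.8] [272.1 171.1]
165 ***************#*=+*##*+++++****#*+++++++++++++++++++++++++++++++++++++++#@@@@@*+++++
167 **************+********++*****##%*+++++++++++++++++++++++++++++++++++++++#@@@@@*+++++
169 #*****************+**********++++***********+++++++++++#@%@*++++++++++++*@@@@@@*+++++
171 ##*##*#*******++***********************+*##+*%%%%*++++++++=--=====+****++#@@@@@*+++++
173 *++++#%##########***+**++++++++++*++++*###%@@@@@@@*++++*#*###**++++==----+@@@@*++++++
175 *++++#%######****#####*##***##*******###%@@@@@@@@@*++++*###%*+++***+*+#%#******++++++
177 *+++++*####*#****##**#*####**#*###**##%@@@@@@@@@@#=+#######%*++++++++++++++*+++++++++
179 +=====++*****************#**##########%@@@@@@@@@@#=-=+##########%*+++++++++++++++++++
181 +=====+**###****##***#**#*****#*#####++%@@@@@@@@@@@%%##########%*++++++++++++++++++++
183 +=====+****###*#
[... 2519 characters left out ...]
+++++====---:-------------------::------+#%%#********#=--=+#%%@@%#####
241 -==+####**#%%@%%%%%%###*****++++====--::::------*@@=--*%@%#********#=--=+%##%@%#####*
243 --::::----+*#%%%%%%%%%@@%%%%%%%%####***+++++====--::=#%%%#*********=--=*@##%%%#******
245 ++++=====-----::------+##%%%%%%%%%@@@%%%%%%%###****+#%%#*********+---=*@##%%%%##*****
247 *+++++++++++++++=====------:------+##%%%%%%%%%@@@%%%%%%#*******#*--==*@%%%%%#**#####*
249 ++++++++++++**++++++++++++++====-------:-----==*#%%%%%##******#=--=+*%@%%%%###======*
251 **************************+***+++++++++======----------------==--=+*#%@%%%#*+========
253 **************************************+****++++++++++====-------=+###%@@%#*#+========
```

Request:
drive_tool(increments=[{"grip": 0.1,"tx": -0.04,"ty": -0.06,"tz": 0,"turn": 0},{"grip": 0.1,"tx": -0.1,"ty": -0.14,"tz": -0.03,"turn": 0},{"grip": 0.1,"tx": -0.15,"ty": -0.22,"tz": -0.08,"turn": 0},{"grip": 0.1,"tx": -0.182,"ty": -0.264,"tz": -0.13,"turn": 0},{"grip": 0.1,"tx": -0.182,"ty": -0.264,"tz": -0.14,"turn": 0},{"grip": 0.1,"tx": -0.182,"ty": -0.264,"tz": -0.14,"turn": 0},{"grip": 0.1,"tx": -0.182,"ty": -0.264,"tz": -0.14,"turn": 0}], newtons=8)

```text
clock: 23.15
position: [0.4698, -0.0661, 0.255]
ee_rot: [-2.336, -2.097, -0.002]
force: [1.0, -0.6, 1.2]
width: 0.448
```

```bash
python3 - <<'E'
from h import *
s=observe();print(s['position'].round(4),s['ee_rot'].round(3),s['width'])
ims={n:get_image(n) for n in("scene","side","wrist")}
for n in("scene","side"):
    C=cam(n);print(n,"knobtop pred",proj(C,[.4712,-.068,.218]).round(1),"mid",proj(C,[.4712,-.068,.201]).round(1),"tcp",proj(C,s['position']).round(1))
    u,v=proj(C,[.4712,-.068,.21]).astype(int);g=cv2.cvtColor(ims[n],cv2.COLOR_RGB2GRAY)
    x0=u-28
    for r in range(v-32,v+22):print(r,x0,"".join(" .:-=+*#%@"[::-1][min(9,int(q)//22)] for q in g[r,x0:x0+56]))
E
```

```text
[ 0.4698 -0.0661  0.255 ] [-2.336e+00 -2.097e+00 -2.000e-03] 0.44775255783000983
scene knobtop pred [245.1 199.9] mid [245.3 203.9] tcp [244.  190.7]
169 217 %@%@%%@@%#*++++++++++****##%%%%%####%%%%%%%%%%%#*+++++==
170 217 @@%@@@%@%%#*++++++***####%%%%###**##%%%%%%%%%%%%#++=--::
171 217 @%@@@@%@%%#*******######%##%####***#%%%%%%%%%%%%*=-:::..
172 217 @%%@%@@@@%%#*#####%%%#**##%%%%%%#**##%%%%%%%%@@%*-::....
173 217 %%@@%@%%@@%%%%%%%%%##+==*#%%%%%%#######%%%%%%%%#+-:.....
174 217 %%%@@%%@@@%%%%%%####*+--+*%%%%%#########%%%%%##*=-:.....
175 217 %%@@%%@%%%%%%########+-:=*#%%#######**##%%#**+==-::..:..
176 217 %%%%@@%##%%%#####%%%%*=-=**###%%%%#**+*##*+=---::::..:::
177 217 %%%@@%#**#%%#%%%%%%%%#******##%%%%#*+++**=--::::::...:--
178 217 %%%@%%*==+#%%%%%%%%@%%%*+===*#%@@@%#*+++=-:::::::....:-=
179 217 %%%%%#+=-=*##%%%@%%%%%%+-::-=*%@@@%#*+++=::::::......:-=
180 217 %%##*+=--=*##%%%%%@%@@#=:..:-+#%@@%#*+++=:..::::....::=+
181 217 ##*++====+*###%%@%%@%%*=....:=*#%@%#*+++=:....::....:-=+
182 217 **++==+++****#%%%%%%%#+-....:-=*%@%#*+++-:......:...:-=+
183 217 *+++++**++===*#%%%%%#+-:.  ..:-+
[... 5437 characters left out ...]
+#%###%+=++======+++++**++++++++++++++++++++++++++
177 262 @@*::::--==+#*++++=+++======++==++++++++++++++++++++++++
178 262 @@*:...:::::::::-+++++++=+++++++++++++++=++++++=++++++++
179 262 @@*:.:::::.......+*=++++++++++++++++++++++++++++++++++++
180 262 @@*:...::::.....-#*=+++++++++++++++++++++++=++++++++++++
181 262 @@%*+=::::.....-#*+=====+++++++=+++++=++++++++++++++++++
182 262 @@@@@+:.:.....-*+-=+=++=++++======++++++++++++++++++++++
183 262 @@%@+::......:+#*+****++=--=+=+**++++=====+++++++=++++++
184 262 @#*-:.......:+%#++***###*******++=--=+=*+===++++++++++++
185 262 #*-........:=#%=-------=+=+***###**********#*+++++++++==
186 262 *-..:......=##=---------------+*#%%*++-==--------====+**
```

Request:
drive_tool(increments=[{"grip": 0.1,"tx": 0.003,"ty": -0.004,"tz": -0.05,"turn": 0},{"grip": 0.1,"tx": 0.003,"ty": -0.004,"tz": -0.11,"turn": 0},{"grip": 0.1,"tx": 0.003,"ty": -0.004,"tz": -0.145,"turn": 0},{"grip": 0.1,"tx": 0.003,"ty": -0.004,"tz": -0.145,"turn": 0},{"grip": 0.5,"tx": 0.003,"ty": -0.004,"tz": -0.145,"turn": 0},{"grip": 1,"tx": 0.003,"ty": -0.004,"tz": -0.145,"turn": 0},{"grip": 1,"tx": 0.003,"ty": -0.004,"tz": -0.145,"turn": 0},{"grip": 1,"tx": 0.003,"ty": -0.004,"tz": -0.145,"turn": 0},{"grip": 1,"tx": 0.003,"ty": -0.004,"tz": -0.145,"turn": 0}], newtons=8)

```text
clock: 24.2
position: [0.4696, -0.0674, 0.1977]
ee_rot: [-2.334, -2.096, 0.0]
force: [-7.9, 2.6, 7.1]
width: 0.194
```

Request:
drive_tool(increments=[{"grip": 1,"tx": 0.012,"ty": 0.026,"tz": 0,"turn": 0},{"grip": 1,"tx": 0.027,"ty": 0.047,"tz": 0,"turn": 0},{"grip": 1,"tx": 0.045,"ty": 0.065,"tz": 0,"turn": 0},{"grip": 1,"tx": 0.067,"ty": 0.08,"tz": 0,"turn": 0},{"grip": 1,"tx": 0.067,"ty": 0.08,"tz": 0,"turn": 0}], newtons=8)

```text
clock: 24.7
position: [0.4954, -0.0315, 0.1973]
ee_rot: [-2.327, -2.097, 0.001]
force: [-6.5, 10.4, 1.0]
width: 0.193
```

Request:
drive_tool(increments=[{"grip": 1,"tx": 0.014,"ty": -0.002,"tz": 0,"turn": 0},{"grip": 1,"tx": 0.028,"ty": 0,"tz": 0,"turn": 0},{"grip": 1,"tx": 0.053,"ty": 0.005,"tz": 0,"turn": 0},{"grip": 1,"tx": 0.079,"ty": 0.007,"tz": 0,"turn": 0},{"grip": 1,"tx": 0.097,"ty": 0.006,"tz": 0,"turn": 0},{"grip": 1,"tx": 0.107,"ty": 0.005,"tz": 0,"turn": 0},{"grip": 1,"tx": 0.107,"ty": 0.005,"tz": 0,"turn": 0}], newtons=8)

```text
clock: 25.4
position: [0.5355, -0.028, 0.1969]
ee_rot: [-2.322, -2.095, 0.006]
force: [-15.1, 6.6, 9.9]
width: 0.231
```

Request:
drive_tool(increments=[{"grip": 0.6,"tx": 0,"ty": 0,"tz": 0,"turn": 0},{"grip": 0.4,"tx": 0,"ty": 0,"tz": 0,"turn": 0},{"grip": 0.3,"tx": 0,"ty": 0,"tz": 0,"turn": 0},{"grip": 0.3,"tx": 0,"ty": 0,"tz": 0,"turn": 0},{"grip": 0.3,"tx": 0,"ty": 0,"tz": 0.05,"turn": 0},{"grip": 0.3,"tx": 0,"ty": 0,"tz": 0.15,"turn": 0},{"grip": 0.3,"tx": 0,"ty": 0,"tz": 0.25,"turn": 0},{"grip": 0.3,"tx": -0.1,"ty": -0.1,"tz": 0.35,"turn": 0},{"grip": 0.3,"tx": -0.2,"ty": -0.2,"tz": 0.35,"turn": 0},{"grip": 0.3,"tx": -0.25,"ty": -0.3,"tz": 0.35,"turn": 0},{"grip": 0.3,"tx": -0.25,"ty": -0.4,"tz": 0.35,"turn": 0},{"grip": 0.3,"tx": -0.25,"ty": -0.4,"tz": 0.35,"turn": 0}])

```text
clock: 26.6
position: [0.4335, -0.1947, 0.3379]
ee_rot: [-2.334, -2.086, 0.008]
force: [0.9, 0.0, -0.1]
width: 0.351
```

```bash
python3 - <<'E'
from h import *
s=observe();print(s['position'].round(4),s['ee_rot'].round(3),s['force'].round(1),s['width'])
ims={n:get_image(n) for n in("scene","side","wrist")}
for n in ims:cv2.imwrite(f"pics/{n}9.png",ims[n][:,:,::-1])
o=np.array([.5411,.0245,.066]);e=np.array([.1097,.994,0]);x=np.array([.994,-.1097,0])
piv=o-.113*e+[0,0,.111]
for n in("scene","side","wrist"):
    C=cam(n,s)
    print(n,[(a,proj(C,piv+.06*(np.cos(a)*e-np.sin(a)*x)+[0,0,.041]).round(1).tolist(),proj(C,piv+.06*(np.cos(a)*e-np.sin(a)*x)+[0,0,.007]).round(1).tolist()) for a in(0,.1,.2)],"piv",proj(C,piv).round(1))
    if n=="wrist":continue
    u,v=proj(C,piv+.06*e+[0,0,.02]).astype(int);g=cv2.cvtColor(ims[n],cv2.COLOR_RGB2GRAY)
    x0=u-35
    for r in range(v-25,v+25):print(r,x0,"".join(" .:-=+*#%@"[::-1][min(9,int(q)//22)] for q in g[r,x0:x0+70]))
E
```

```text
[ 0.4335 -0.1947  0.3379] [-2.334 -2.086  0.008] [ 0.9  0.  -0.1] 0.35141297148714223
scene [(0, [256.9, 183.9], [257.0, 191.8]), (0.1, [255.2, 184.5], [255.3, 192.4]), (0.2, [253.5, 185.3], [253.7, 193.2])] piv [265.4 206.1]
163 221 .........:-=+****+++++++++++++++++++++++++++++**#*==+*****#%%%%%#%%%%%
164 221 :..:::...::=+*****++++++++++++++***+++++++++++***+===+*#####%%%%%%%%%%
165 221 :.:.....:::=+******+++++++++++++****+++++++++++***+++**##*+*#%%%%%#%%%
166 221 .......:::-=+******+++++++++++++***+**++++++++******++*#*+==+#%%%%%%%%
167 221 ........::-++*****++++++++++++++++++**++++++++**###*===++=--=*#%%%%%%%
168 221 :::.....::=+******+++++++++++++++++++*++++++++*####+-:-=+=--=*#%%%%%%%
169 221 --:::::::-=+*****++++++++++++++****+++++++++++*#%%#+-::=++==+#%%%%%%%%
170 221 ++=-:::--=+*******+++++*+++****###*+++++++++++*#%%#*=--=****#%%%%%%%%%
171 221 ##+====++*##******+++++****###%%%#**++++++++++*#%%%#*++*##%%%%%##%%%%%
172 221 %%#***###%%##*****++++++**#%%%%%##*+**++++++++*#%%%%###%%%%%%%#***#%%%
173 221 @%%%%%%%%@%%#*****+++++++*#%%###**+++*++++++++*#%%%%%%%%%%%%##+=-=*##%
174 2
[... 6604 characters left out ...]
*-+%*--
189 231 -==++++++++*:=#********##@@@**:.:::::..-*%%%=-=+=+**+***++=-:=*+-+%#=-
190 231 +++********-.=#********##@@@+:::::::..-+%%##-:---------=+=+*+***+*#+--
191 231 +***=--===:. =#********#%@@@-..:::...-+#%#*#+---:::::--------+#+=+#***
192 231 ****-------=-+#********#*:.:..::....:+#@%**#*+++++=+=-------:=#+-=**=-
193 231 +***=-----=+:=#*******##*-::.:.....:=#@@#**##==+******+*+++=+**+-=**-:
194 231 ...:-------:.=#*******##+:.::.--:..=#@#****#*+===--:-==++*******+*##+=
195 231 ...-==----:::+#*******##*+::.:++===*%@*+***#%#**++++++===---=**++*##**
wrist [(0, [368.0, -36.5], [355.0, -20.2]), (0.1, [360.2, -36.0], [348.1, -19.8]), (0.2, [352.3, -34.6], [341.2, -18.5])] piv [347.2  55.1]
```

```bash
python3 -c "
from cell import *
print(sign_off())"
```

```text
the job is handed in; nothing more can be done
None
```

The job is done and handed in at about 27 s on the robot's clock. The rack is between the corner angles, the plate is down over the guide rod on the tube caps, and the keeper arm is closed. The gripper is clear and touching nothing.

- **Rack:** It went in upright. The wrist picture afterwards showed it inside all four angles, turned about 6.2° against about 6.3° for the deck.
- **Plate:** After the first grip it still leaned about 5–6°, more than I wanted for the bore. I set it flat on the free bench, took a deeper grip with the bar upright, and the wrist picture then showed bore and rod concentric. It was lowered onto the caps in small steps until I felt contact, about 22 N on the tool, and only then released. In the side picture the bush sat within about 2 px of where the fitted plate should put it.
- **Keeper:** I swung it by its knob until it met firm resistance, about 15 N, with the move commanded slightly past closed. The side picture put the knob within about 0.5 px of the closed position, roughly 0.03 rad.

**Checks that disagreed or were not made:**
- **Rod position:** The wrist camera placed the rod tip about 5 mm further along y than the fixed cameras did. I used relative positions within the wrist pictures for the fits.
- **Final pictures:** My picture views were used up, so the last plate and keeper checks were read from pixel printouts.
- **Bystanders:** I did not look at the bottles and the carton again afterwards; no move was aimed near them.

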